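Cull the misshapen beeswax bars

TASK

Of the six beeswax bars laid out on the display board, one has a corner broken off and one came out of the mould too short. Pick out these two and set them down flat on the floor of the open wooden crate for seconds, without dropping them from a height; leave the four whole bars lying on the board.

Things in the scene. Friction and masses are not known exactly. Their poses are not given: they have to be found in the camera images.
- chipped: Broken beeswax bar lying flat, 84 long (its x) x 36 wide (its y) x 26 mm high, the corner at +x +y broken off along a straight slanting edge that runs from 34 mm short of the end to 24 mm in from the side; so both long sides are whole from x = -42 to x = +8 mm and can be pinched there. About 65 g. Origin: centre of the underside of the original 84 x 36 outline; z up.
- short: Too short beeswax bar lying flat, 52 long (its x) x 36 wide (its y) x 26 mm high, about 45 g. Origin: centre of its underside; z up.
- board: Flat rimless wooden display board, 240 (its x) x 270 (its y) x 10 mm thick, fixed; origin at the centre of its underside. On it lie six beeswax bars of the same wax in 2 rows of 3, about 120 mm apart along x and 95 mm apart along y (each up to 5 mm and about 8 degrees off), long sides roughly along the board's x: the chipped one, the short one and four whole ones of 84 x 36 x 26 mm, in any order.
- crate: Open plywood crate for seconds, fixed, 240 (its x) x 170 (its y) x 45 mm high outside, walls and floor 6 mm thick, empty; origin at the centre of its underside, z up. It stands to the left or right of the board, turned up to about 12 degrees.
Not all that is in view belongs to the job. What is shaped like the chipped but turquoise is not meant.

How it is judged:
At the end, for the whole second after the job is handed in: The chipped bar and the short bar both lie flat (within 11 degrees) on the crate's floor (underside no more than 10 mm above it, centre inside the walls), released and at rest, and all four whole bars still rest on the display board (the board bears their whole weight) (x of chipped in the frame of crate between -0.105 and 0.105 m and y of chipped in the frame of crate between -0.072 and 0.072 m and z of each of chipped, short in the frame of crate below 0.016 m and angle between each of chipped, short's own z axis and vertical below 0.2 rad and linear speed of each of chipped, short below 0.02 m/s and contact force between each of chipped, short and the fingers below 0.1 N and x of short in the frame of crate between -0.105 and 0.105 m and y of short in the frame of crate between -0.072 and 0.072 m and contact force between board and anything else above 2.6 N); the robot touches nothing.
It fails at once if the chipped bar was dropped from more than about 4 cm (falling freely faster than 0.9 m/s) (linear speed of chipped above 0.9 m/s and contact force between chipped and anything else below 0.01 N).
It fails at once if the short bar was dropped from more than about 4 cm (falling freely faster than 0.9 m/s) (linear speed of short above 0.9 m/s and contact force between short and anything else below 0.01 N).
It also fails if it takes over 54 s, if anything falls off the work surface, if the arm or the gripper's body presses on something with over 40 N, if the wrist force passes 120 N, or if a joint passes its speed limit or range.

ROBOT

A 7-joint arm with a two-finger parallel gripper is mounted at the origin on the work surface. World frame = base frame: x ahead of the robot, y to its left, z up, the work surface at z = 0. Lengths are in m, angles in rad, forces in N, time in s.
With the tool pointing down it reaches from about 0.4 to 0.875 m from the base axis. Payload 19.3 kg.
Tool frame: the origin (TCP) lies where the fingers leave the gripper's body, on its centre line; the fingertips stand bot.tip_reach ahead of it and the grasp point (between the pads) lies 54 mm ahead of it (bot.tip_reach is the distance from the TCP to the fingertips, in m); z points along the fingers, y is the line along which they close (so a half turn about z gives the same grasp; the last joint's range is limited). The gripper opens to 85 mm and grips with 20 to 120 N. Pads are 22 mm wide; open, the fingers measure 114 mm over their backs; the gripper's body (76 mm by 85 mm) begins 54 mm behind the grasp point. The pads swing forward as they close: fully open they stand 13 mm farther back than shut.
Start: joints at [1.105, 0.521, -0.036, 1.599, 0.021, 1.021, -0.113], TCP at [0.241, -0.577, 0.304] pointing down, gripper open.
Joint ranges: [-2.91, 2.91], [-0.3, 2.13], [-1.5, 1.42], [0.17, 2.43], [-1.26, 4.41], [0.16, 1.93], [-2.52, 2.52]. Speed limits (rad/s): [1.89, 1.89, 2.39, 2.39, 3.01, 3.01, 3.01].

INTERFACE

Orientations are given as [roll, pitch, yaw] about the fixed x, y, z axes, in that order (R = Rz(yaw) Ry(pitch) Rx(roll)).
In Python, from workcell import bot gives the robot as it stands. The module is installed in compiled form; this text tells all that it offers.
- The arm moves only by the shell command python3 -m jog 'ROWS' [FORCE]. ROWS is JSON, a list that holds one entry, the list of rows, each a list of 7 numbers: the shift along the tool's x, y, z in mm, then the turn, a rotation vector about the tool's x, y, z in rad, then the opening, from 0 (shut) to 1 (fully open). In form: [[[tx, ty, tz, wx, wy, wz, fingers], ...]]. A call has 1 to 5 rows; each row shifts and turns the commanded pose from where the row before left it, along the tool's axes as they then stand; what a row does not reach is not made up. A row lasts 1/10 s, in which the tool goes at most 50 mm and 8.59 degrees, less where a joint would pass 70% of its speed; a pose out of reach is approached as far as the arm can. A call is refused whole if a number of a shift passes 50 or a number of a turn 0.15, either way. A call with a gripper value outside its range is refused whole. The fingers move at their own pace and stop on an object; FORCE is the grip in N (left out, the last holds). Time passes only in rows, so rows that do not move let the fingers close. It gives the time, the measured TCP pose, the force, the opening and the grip force at its end, in the units of the state.
- bot.observe(): the state, without advancing time (a new reading comes with each control period).
- bot.grab_frame(name): name is "side" or "top"; returns a dict with "img" (400x640x3 uint8, red, green, blue), "intrinsics" (3x3 intrinsics, pixels), "R" (3x3) and "t" (3): a world point X has camera coordinates R X + t. Camera axes: x right, y down, z forward; pixel columns grow to the right and rows downward; lengths in m; the calibration is good to about 2 mm. A picture is of the moment at which its call begins. There is no depth.
- bot.job_done(): hands the job in; it is judged then, once.
Trained networks look in a picture, given as the dict that the camera call returned (one of the last four; its "shot" number tells which), for a name from the list of things; names that differ only in an ending like _2 or _b are one class to them, and where a whole thing is asked for, a point or a joint stands for the part that bears it (a point fixed in the world has none). Each returns a list of dicts, best first, with "conf" (0 to 1); they miss things now and then, are a little off and sometimes report something else, mostly with a low value. They report only what shows in the picture. A call takes as long as a camera call. They do not tell look-alikes from the thing itself.
- bot.trace(query, picture): "region" (400x640 bool, what is visible of it).
- bot.spot_point(query, picture): "xyz" ([x, y, z] in m, in world coordinates, good to about 4 mm: a listed point, or the origin of a listed thing).
The state is a dict: "clock": time; "qpos": joint angles; "qd": joint speeds; "joint_efforts": joint torques, N m; "position": TCP position; "tool_rot": TCP orientation; "force": force on the tool from outside, world axes, zero at the start; "moment": the same for the moment, N m; "grip_width": finger opening in m; "finger_force": force on a finger pad.
Only numpy, scipy, OpenCV 4.12 (cv2) and the standard library are available. Lean on these libraries where they do the work, as an engineer would, in place of code of your own. Each camera call takes 0.05 s, during which the arm holds its last target. There are 200 camera calls.

## Working session

There is one attempt and no reset: what is moved stays moved. The work goes in short steps, Python scripts to look and compute and a shell command to move; the robot and the scene stay as the last step left them, time stands still between calls to the robot, and variables do not carry over. Pictures are saved under pics/ and viewed, at most 10 in all, crops included, and the job is handed in when it is done.

```bash
mkdir -p pics; python3 - <<'E'
from workcell import bot
import cv2,numpy as np
s=bot.observe();print({k:np.round(v,3) for k,v in s.items()},bot.tip_reach)
for n in("top","side"):
    p=bot.grab_frame(n);cv2.imwrite(f"pics/{n}0.png",p["img"][:,:,::-1])
    for q in("chipped","short","board","crate"):
        try:
            print(n,q,[(np.round(d["xyz"],3),round(d["conf"],2)) for d in bot.spot_point(q,p)])
            for d in bot.trace(q,p):
                y,x=np.where(d["region"]);print("  reg",round(d["conf"],2),len(x),x.mean().round(),y.mean().round())
        except Exception as e: print(q,e)
E
```

```text
{'clock': np.float64(0.0), 'qpos': array([ 1.105,  0.522, -0.036,  1.6  ,  0.021,  1.021, -0.113]), 'qd': array([ 0.   ,  0.   , -0.002,  0.001,  0.   , -0.   , -0.   ]), 'joint_efforts': array([-4.0000e-03, -9.2712e+01,  1.9780e+00, -3.6994e+01,  1.8000e-02,
        8.0000e-03, -0.0000e+00]), 'position': array([ 0.241, -0.576,  0.303]), 'tool_rot': array([-3.14 ,  0.   ,  0.396]), 'force': array([ 0.061, -0.28 ,  0.394]), 'moment': array([ 0.02 , -0.007, -0.006]), 'finger_force': np.float64(0.0), 'grip_width': np.float64(0.086)} 0.0726
top chipped [(array([0.358, 0.271, 0.001]), 0.91), (array([ 0.348,  0.106, -0.002]), 0.79), (array([ 0.372, -0.009,  0.003]), 0.63), (array([0.509, 0.138, 0.005]), 0.62)]
  reg 0.92 836 268.0 215.0
  reg 0.91 870 353.0 277.0
  reg 0.76 1027 200.0 307.0
top short [(array([0.515, 0.234, 0.016]), 0.63)]
  reg 0.56 629 215.0 218.0
top board [(array([0.572, 0.14 , 0.003]), 0.56), (array([0.518, 0.233, 0.015]), 0.27)]
  reg 0.56 11842 262.0 190.0
  reg 0.54 12033 414.0 159.0
top crate [(array([ 0.573, -0.154,  0.002]), 0.62)]
  reg 0.61 11833 414.0 159.0
side chipped [(array([0.513, 0.137, 0.009]), 0.9), (array([ 0.372, -0.003, -0.002]), 0.83), (array([0.353, 0.114, 0.001]), 0.8), (array([0.358, 0.274, 0.002]), 0.66)]
  reg 0.79 917 278.0 241.0
  reg 0.66 686 231.0 160.0
  reg 0.62 867 250.0 205.0
  reg 0.57 779 317.0 175.0
side short [(array([0.519, 0.228, 0.009]), 0.86)]
  reg 0.88 411 301.0 151.0
side board [(array([0.568, 0.14 , 0.001]), 0.83)]
  reg 0.89 4470 338.0 182.0
side crate [(array([ 0.572, -0.155,  0.002]), 0.78)]
  reg 0.69 13744 421.0 264.0
  reg 0.57 381 301.0 151.0
```

View pics/top0.png

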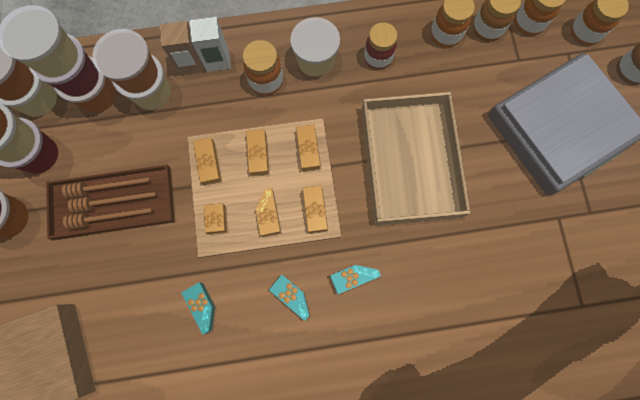

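View pics/side0.png

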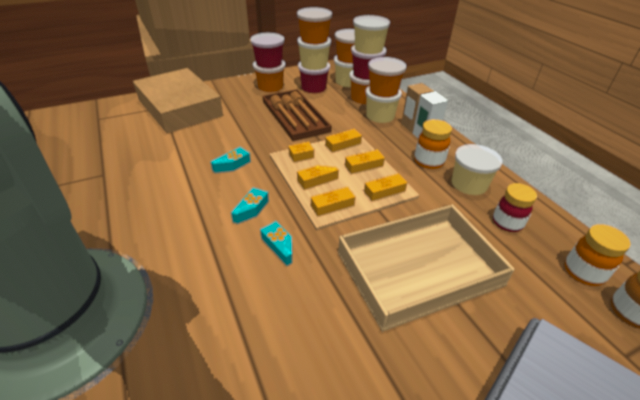

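The top view shows the board at (265,187) and the crate at (415,157). Turquoise look-alikes lie at (199,308), (290,297) and (355,278), and they are not meant because of their colour. The only golden bar with a missing corner is at (267,212), and the short bar is at (214,218). I'll confirm both in one enlarged crop with fitted outlines.

```bash
cat > fit.py <<'E'
from workcell import bot
import cv2,numpy as np
from scipy.optimize import minimize
CH=np.array([[-42,-18],[42,-18],[42,-6],[8,18],[-42,18]])/1000
SH=np.array([[-26,-18],[26,-18],[26,18],[-26,18]])/1000
S=8
def proj(p,X):
    c=X@np.array(p["R"]).T+p["t"];u=c@np.array(p["intrinsics"]).T;return u[:,:2]/u[:,2:]
def outline(p,m,v,z0=.010,h=.026):
    c,s=np.cos(v[2]),np.sin(v[2]);xy=m@np.array([[c,s],[-s,c]])+v[:2]
    X=np.vstack([np.c_[xy,np.full(len(m),z)] for z in(z0,z0+h)])
    return cv2.convexHull(proj(p,X).astype(np.float32))[:,0]
def fit(pics,regs,m,v0,z0=.010):
    def cost(v):
        t=0
        for p,r in zip(pics,regs):
            k=np.zeros((400,640),np.uint8)
            y,x=np.where(r);x0,y0=x.min()-15,y.min()-15;w,hh=x.max()-x0+16,y.max()-y0+16
            k=np.zeros((hh*S,w*S),np.uint8)
            cv2.fillPoly(k,[np.round((outline(p,m,v,z0)-[x0,y0]+.5)*S).astype(int)],1)
            k=cv2.resize(k.astype(np.float32),(w,hh),interpolation=cv2.INTER_AREA)
            g=r[y0:y0+hh,x0:x0+w].astype(float)
            t+=np.abs(k-g).sum()/g.sum()
        return t
    best=None
    for da in(-.2,0,.2):
        s=np.array([[0,0,0],[.008,0,0],[0,.008,0],[0,0,.15]])+np.array(v0)+[0,0,da]
        o=minimize(cost,s[0],method="Nelder-Mead",options=dict(initial_simplex=s,xatol=1e-4,fatol=1e-4))
        if best is None or o.fun<best.fun:best=o
    return best.x,best.fun
def seg(p,uv):
    hsv=cv2.cvtColor(p["img"],cv2.COLOR_RGB2HSV)
    k=((hsv[...,0]<30)&(hsv[...,0]>8)&(hsv[...,1]>165)&(hsv[...,2]>110)).astype(np.uint8)
    k=cv2.morphologyEx(k,cv2.MORPH_CLOSE,np.ones((3,3)))
    n,l=cv2.connectedComponents(k,connectivity=4)
    u,v=np.round(uv).astype(int);w=l[v-4:v+5,u-4:u+5].ravel();w=w[w>0]
    return l==np.bincount(w).argmax()
E
python3 - <<'E'
from fit import *
P={n:bot.grab_frame(n) for n in("top","side")}
R={}
for nm,m,v0 in(("chipped",CH,(.513,.137,0.)),("short",SH,(.517,.231,0.))):
    regs=[seg(p,proj(p,np.array([[v0[0],v0[1],.036]]))[0]) for p in P.values()]
    print([r.sum() for r in regs])
    for a in((0,np.pi) if nm=="chipped" else (0,)):
        for k in("both","top","side"):
            i=dict(both=[0,1],top=[0],side=[1])[k]
            v,f=fit([list(P.values())[j] for j in i],[regs[j] for j in i],m,(v0[0],v0[1],a));print(nm,k,a,np.round(v,4),round(f,3))
            if k=="both" and (nm not in R or f<R[nm][1]):R[nm]=(v,f,m)
out=[]
for n,(x,y) in dict(top=(180,110),side=(270,120)).items():
    c=cv2.resize(P[n]["img"][y:y+150,x:x+170,::-1],None,fx=4,fy=4,interpolation=cv2.INTER_CUBIC)[:,:680]
    for v,f,m in R.values(): cv2.polylines(c,[np.round((outline(P[n],m,v)-[x,y]+.5)*4).astype(int)],True,(255,0,0),1)
    out.append(c)
cv2.imwrite("pics/crop.png",cv2.resize(np.hstack([o[:, :] for o in out]),(800,354)))
# crate corner check
for n in P:
  for d in bot.trace("crate",P[n])[:1]:
    y,x=np.where(d["region"]);print(n,cv2.minAreaRect(np.c_[x,y].astype(np.float32)))
E
```

```text
Traceback (most recent call last):
  File "fit.py", line 37, in seg
    return l==np.bincount(w).argmax()
              ~~~~~~~~~~~~~~~~~~~~~^^
ValueError: attempt to get argmax of an empty sequence
```

```bash
python3 - <<'E'
from fit import *
for n in("top","side"):
    p=bot.grab_frame(n);h=cv2.cvtColor(p["img"],cv2.COLOR_RGB2HSV)
    for X in((.50,.137),(.517,.231)):
        u,v=proj(p,np.array([[*X,.036]]))[0].round().astype(int);print(n,u,v,h[v-10:v+11:4,u].tolist(),h[v,u-20:u+21:4].tolist())
E
```

```text
top 266 217 [[17, 139, 203], [17, 139, 197], [16, 151, 176], [16, 145, 185], [17, 137, 211], [17, 137, 211]] [[15, 101, 195], [15, 99, 191], [15, 98, 192], [16, 144, 188], [17, 139, 192], [16, 145, 187], [16, 146, 177], [16, 145, 186], [16, 106, 154], [16, 100, 201], [15, 100, 205]]
top 214 215 [[17, 144, 199], [17, 143, 200], [16, 146, 183], [16, 147, 175], [16, 142, 190], [17, 139, 204]] [[15, 102, 130], [15, 99, 182], [15, 99, 188], [17, 146, 187], [17, 145, 186], [17, 141, 193], [16, 154, 172], [17, 147, 186], [16, 111, 142], [16, 100, 186], [15, 99, 188]]
side 311 172 [[17, 123, 226], [17, 150, 221], [20, 242, 219], [20, 243, 214], [20, 227, 190], [19, 218, 139]] [[17, 125, 224], [17, 128, 221], [20, 229, 226], [21, 239, 229], [20, 228, 228], [20, 254, 216], [20, 246, 219], [20, 238, 222], [21, 244, 229], [20, 241, 221], [20, 232, 179]]
side 301 147 [[12, 170, 66], [16, 157, 169], [20, 247, 216], [20, 248, 219], [19, 222, 156], [20, 227, 138]] [[15, 153, 167], [15, 155, 179], [19, 215, 193], [20, 240, 226], [20, 245, 212], [20, 246, 219], [20, 246, 221], [21, 245, 229], [18, 145, 230], [18, 122, 235], [18, 122, 227]]
```

Different thresholds are needed for each camera.

```bash
python3 - <<'E'
s=open('fit.py').read()
s=s.replace("(hsv[...,1]>165)&(hsv[...,2]>110)","(hsv[...,1]>(122 if top else 185))&(hsv[...,2]>95)").replace("def seg(p,uv):","def seg(p,uv,top):")
open('fit.py','w').write(s)
E
cat > look.py <<'E'
from fit import *
P={n:bot.grab_frame(n) for n in("top","side")}
R={}
for nm,m,v0 in(("chipped",CH,(.508,.137,0.)),("short",SH,(.517,.231,0.))):
    regs=[seg(p,proj(p,np.array([[v0[0],v0[1],.036]]))[0],n=="top") for n,p in P.items()]
    print([r.sum() for r in regs])
    for a in((0,np.pi) if nm=="chipped" else (0,)):
        for k in("both","top","side"):
            i=dict(both=[0,1],top=[0],side=[1])[k]
            v,f=fit([list(P.values())[j] for j in i],[regs[j] for j in i],m,(v0[0],v0[1],a));print(nm,k,a,np.round(v,4),round(f,3))
            if k=="both" and (nm not in R or f<R[nm][1]):R[nm]=(v,f,m)
out=[]
for n,(x,y) in dict(top=(180,110),side=(270,120)).items():
    c=cv2.resize(P[n]["img"][y:y+150,x:x+170,::-1],None,fx=4,fy=4,interpolation=cv2.INTER_CUBIC)[:,:680]
    for v,f,m in R.values(): cv2.polylines(c,[np.round((outline(P[n],m,v)-[x,y]+.5)*4).astype(int)],True,(255,0,0),1)
    out.append(c)
cv2.imwrite("pics/crop.png",cv2.resize(np.hstack(out),(800,354)))
C=np.array([[120,85],[120,-85],[-120,-85],[-120,85]])/1000
for n,p in P.items():
    r=bot.trace("crate",p)[0]["region"]
    print("crate",n,fit([p],[r],C,(.572,-.155,0.),0.) if 0 else "")
    def run(v,h=.045):
        k=np.zeros((400,640),np.uint8)
        c,s=np.cos(v[2]),np.sin(v[2]);xy=C@np.array([[c,s],[-s,c]])+v[:2]
        X=np.vstack([np.c_[xy,np.full(4,z)] for z in(0,h)])
        cv2.fillPoly(k,[cv2.convexHull(np.round(proj(p,X)*16).astype(np.int32))],1,shift=4);return (k.astype(bool)^r).mean()*1e3
    b=min((minimize(run,(.572,-.155,a),method="Nelder-Mead",options=dict(initial_simplex=np.array([[.572,-.155,a],[.582,-.155,a],[.572,-.145,a],[.572,-.155,a+.1]]))) for a in(-.15,0,.15)),key=lambda o:o.fun)
    print(n,np.round(b.x,4),b.fun,r.mean()*1e3)
E
python3 look.py
```

```text
[np.int64(818), np.int64(640)]
chipped both 0 [0.5122 0.1374 0.0472] 0.236
chipped top 0 [0.5117 0.1372 0.0462] 0.055
chipped side 0 [0.5159 0.1385 0.1094] 0.157
chipped both 3.141592653589793 [0.5106 0.1364 3.2184] 0.543
chipped top 3.141592653589793 [0.504  0.1365 3.1989] 0.271
chipped side 3.141592653589793 [0.513  0.1359 3.3084] 0.223
[np.int64(619), np.int64(360)]
short both 0 [ 0.515   0.233  -0.0801] 0.342
short top 0 [ 0.5145  0.2331 -0.0609] 0.098
short side 0 [ 0.5174  0.236  -0.2765] 0.169
crate top 
top [ 0.574  -0.1528 -0.0581] 0.98828125 46.3984375
crate side 
side [ 0.579  -0.1528 -0.0543] 1.15234375 52.73828125
```

View pics/crop.png

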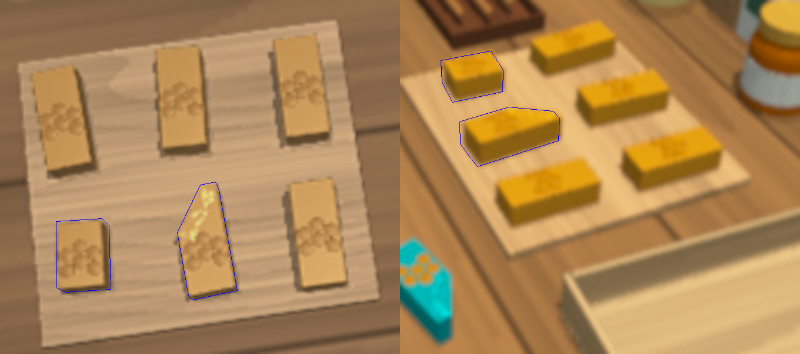

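The crop confirms it. The golden bar with a slanted, bright break (top view 267,212) is chipped, with pose (0.512, 0.137, yaw 0.047). The stubby one (214,218) is short, at (0.515, 0.233, yaw about -0.06). The crate is at (0.575, -0.153, yaw -0.057). First I'll turn the tool and check it.

```bash
cat > go.py <<'E'
import sys,numpy as np
from scipy.spatial.transform import Rotation as Ro
from workcell import bot
x,y,z,yaw=map(float,sys.argv[1:])
s=bot.observe();R=Ro.from_euler("xyz",s["tool_rot"]);T=Ro.from_euler("xyz",[np.pi,0,yaw])
print("t",round(float(s["clock"]),2),"pos",np.round(s["position"],4),"rpy",np.round(s["tool_rot"],3),"q",np.round(s["qpos"],2))
print("turn",np.round((R.inv()*T).as_rotvec(),3),"shift now",np.round(1e3*R.inv().apply(np.array([x,y,z])-s["position"])),"after turn",np.round(1e3*T.inv().apply(np.array([x,y,z])-s["position"]),1))
print("F",np.round(s["force"],1),"grip",np.round(s["grip_width"],4),np.round(s["finger_force"],1),"tip",bot.tip_reach)
E
python3 -m jog '[[[0,0,0,0,0,0.116,0.75],[0,0,0,0,0,0.116,0.75],[0,0,0,0,0,0.117,0.75]]]' 40
python3 go.py .45 -.2 .25 .047; python3 go.py .505 .137 .2 .047
```

```text
clock: 1.6
position: [0.2409, -0.5767, 0.3039]
tool_rot: [-3.141, -0.0, 0.042]
force: [0.3, 0.3, 0.1]
grip_width: 0.064
finger_force: 0.0
t 1.6 pos [ 0.2409 -0.5767  0.3039] rpy [-3.141 -0.     0.042] q [ 1.05  0.52  0.05  1.6  -0.03  1.02 -0.42]
turn [-0.    -0.    -0.005] shift now [ 225. -368.   54.] after turn [ 226.6 -366.4   53.9]
F [0.3 0.3 0.1] grip 0.064 0.0 tip 0.0726
t 1.6 pos [ 0.2409 -0.5767  0.3039] rpy [-3.141 -0.     0.042] q [ 1.05  0.52  0.05  1.6  -0.03  1.02 -0.42]
turn [-0.    -0.    -0.005] shift now [ 294. -702.  104.] after turn [ 297.4 -700.5  103.9]
F [0.3 0.3 0.1] grip 0.064 0.0 tip 0.0726
```

```bash
python3 -m jog '[[[23,-37,5,0,0,0,0.75],[23,-37,5,0,0,0,0.75],[23,-37,5,0,0,0,0.75],[23,-37,5,0,0,0,0.75],[23,-37,5,0,0,0,0.75]]]' >/dev/null
python3 -m jog '[[[23,-37,5,0,0,0,0.75],[23,-37,5,0,0,0,0.75],[23,-37,5,0,0,0,0.75],[23,-37,5,0,0,0,0.75],[23,-37,5,0,0,0,0.75]]]' >/dev/null
python3 -m jog '[[[7,-33,5,0,0,0,0.75],[7,-33,5,0,0,0,0.75],[7,-33,5,0,0,0,0.75],[7,-33,5,0,0,0,0.75],[7,-33,5,0,0,0,0.75]]]' >/dev/null
python3 -m jog '[[[7,-33,5,0,0,0,0.75],[7,-33,5,0,0,0,0.75],[7,-33,5,0,0,0,0.75],[7,-33,5,0,0,0,0.75],[0,0,0,0,0,0,0.75]]]'
python3 go.py .505 .137 .12 .047
```

```text
clock: 3.6
position: [0.5025, 0.1078, 0.2084]
tool_rot: [-3.14, -0.0, 0.052]
force: [-0.6, -0.5, -0.6]
grip_width: 0.0641
finger_force: 0.0
t 3.6 pos [0.5025 0.1078 0.2084] rpy [-3.14  -0.     0.052] q [-0.24  0.48 -0.11  1.97  0.08  0.69 -1.92]
turn [-0.002 -0.     0.005] shift now [  4. -29.  88.] after turn [  3.8 -29.1  88.4]
F [-0.6 -0.5 -0.6] grip 0.0641 0.0 tip 0.0726
```

```bash
python3 -m jog '[[[2,-15,30,0,0,0,0.75],[2,-14,30,0,0,0,0.75],[0,0,28,0,0,0,0.75],[0,0,0,0,0,0,0.75],[0,0,0,0,0,0,0.75]]]'
python3 go.py .505 .137 .084 .047
python3 - <<'E'
from workcell import bot
import cv2,numpy as np
a=bot.grab_frame("top")["img"][130:280,160:360,::-1];b=bot.grab_frame("side")["img"][90:240,230:430,::-1]
cv2.imwrite("pics/pre.png",cv2.resize(np.hstack([a,b]),(800,300),interpolation=cv2.INTER_CUBIC))
E
```

```text
clock: 4.1
position: [0.5051, 0.1319, 0.1213]
tool_rot: [3.141, 0.001, 0.046]
force: [-0.7, 1.1, 0.8]
grip_width: 0.0641
finger_force: 0.0
t 4.1 pos [0.5051 0.1319 0.1213] rpy [3.141e+00 1.000e-03 4.600e-02] q [-0.3   0.64 -0.09  2.    0.11  0.51 -1.99]
turn [ 0.     0.001 -0.001] shift now [ 0. -5. 37.] after turn [ 0.1 -5.1 37.3]
F [-0.7  1.1  0.8] grip 0.0641 0.0 tip 0.0726
```

View pics/pre.png

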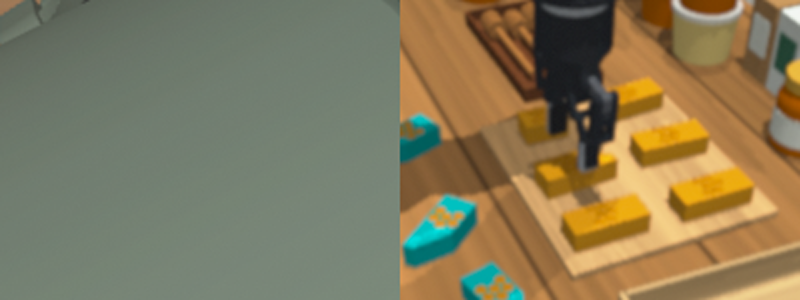

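The side view shows the open fingers straddling the chipped bar, which is at about (575,172) in the crop. The arm hides it in the top view. Next: correct y by 5 mm, descend, close, and test with a small lift.

```bash
python3 -m jog '[[[0,-5,7,0,0,0,0.75],[0,0,15,0,0,0,0.75],[0,0,15,0,0,0,0.75],[0,0,0,0,0,0,0.75]]]' 40
python3 go.py .505 .137 .084 .047
python3 -m jog '[[[0,0,0,0,0,0,0.2],[0,0,0,0,0,0,0.2],[0,0,0,0,0,0,0.2],[0,0,0,0,0,0,0.2],[0,0,0,0,0,0,0.2]]]' 40
python3 -m jog '[[[0,0,-10,0,0,0,0.2],[0,0,-15,0,0,0,0.2],[0,0,0,0,0,0,0.2]]]' 40
```

```text
clock: 4.6
position: [0.5044, 0.1376, 0.083]
tool_rot: [3.141, 0.001, 0.047]
force: [0.6, -0.2, -0.2]
grip_width: 0.0638
finger_force: 0.0
t 4.6 pos [0.5044 0.1376 0.083 ] rpy [3.141e+00 1.000e-03 4.700e-02] q [-0.32  0.71 -0.08  2.    0.12  0.44 -2.01]
turn [ 0.     0.001 -0.   ] shift now [ 1.  1. -1.] after turn [ 0.6  0.6 -1. ]
F [ 0.6 -0.2 -0.2] grip 0.0638 0.0 tip 0.0726
clock: 5.1
position: [0.5053, 0.1376, 0.0849]
tool_rot: [-3.141, -0.001, 0.047]
force: [-2.0, -0.1, 6.7]
grip_width: 0.0352
finger_force: 40.7
clock: 5.4
position: [0.5057, 0.1376, 0.1111]
tool_rot: [-3.141, -0.003, 0.047]
force: [-0.1, 0.5, -1.5]
grip_width: 0.0351
finger_force: 40.0
```

Held (35 mm, 40 N). Now I'll lift, turn and carry it to crate (-0.05, 0).

```bash
python3 -m jog '[[[0,0,-20,0,0,0,0.2],[0,0,-25,0,0,0,0.2],[0,0,-15,0,0,0.05,0.2],[0,0,0,0,0,0.054,0.2]]]' 40 >/dev/null
python3 -m jog '[[[2,20,0,0,0,0,0.2],[3,30,0,0,0,0,0.2],[3,30,0,0,0,0,0.2],[3,30,0,0,0,0,0.2],[3,30,0,0,0,0,0.2]]]' 40 >/dev/null
python3 -m jog '[[[3,30,0,0,0,0,0.2],[3,30,0,0,0,0,0.2],[3,30,0,0,0,0,0.2],[3,30,0,0,0,0,0.2],[2,26,0,0,0,0,0.2]]]' 40 >/dev/null
python3 -m jog '[[[0,0,0,0,0,0,0.2],[0,0,0,0,0,0,0.2],[0,0,0,0,0,0,0.2]]]' 40
python3 go.py .518 -.150 .09 -.057
python3 - <<'E'
from workcell import bot
import cv2
cv2.imwrite("pics/carry.png",cv2.resize(bot.grab_frame("side")["img"][130:330,260:540,::-1],(800,571)))
E
```

```text
clock: 7.1
position: [0.5165, -0.1488, 0.169]
tool_rot: [-3.141, -0.0, -0.056]
force: [-0.1, -0.6, -0.3]
grip_width: 0.0357
finger_force: 40.1
t 7.1 pos [ 0.5165 -0.1488  0.169 ] rpy [-3.141 -0.    -0.056] q [ 0.24  0.57 -0.09  1.94  0.08  0.63 -1.53]
turn [-0.    -0.     0.001] shift now [ 2.  1. 79.] after turn [ 1.6  1.1 79. ]
F [-0.1 -0.6 -0.3] grip 0.0357 40.1 tip 0.0726
```

View pics/carry.png

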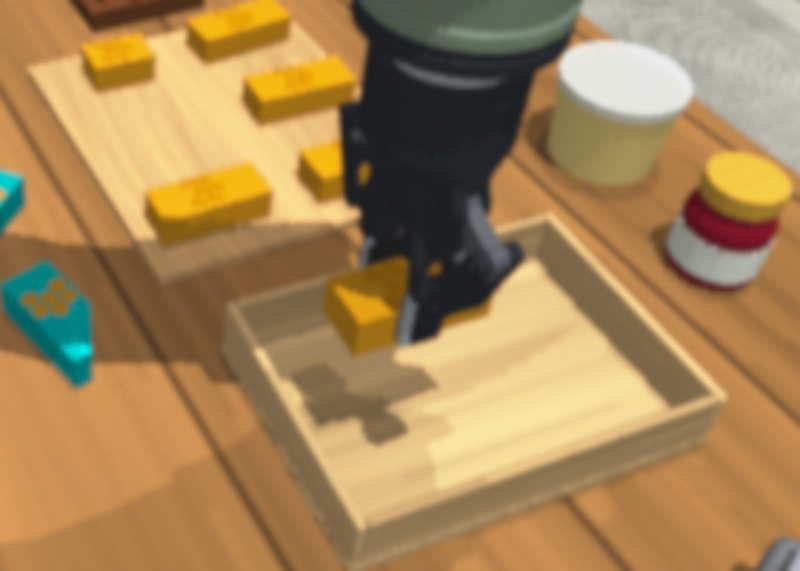

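The picture shows the chipped bar held level above the crate floor, at about (400,305) in the crop. Now I'll lower it to TCP 0.082.

```bash
python3 -m jog '[[[2,1,25,0,0,0,0.2],[0,0,25,0,0,0,0.2],[0,0,20,0,0,0,0.2],[0,0,10,0,0,0,0.2],[0,0,5,0,0,0,0.2]]]' 40 >/dev/null
python3 -m jog '[[[0,0,2,0,0,0,0.2],[0,0,0,0,0,0,0.2],[0,0,0,0,0,0,0.2]]]' 40;python3 go.py .518 -.150 .0815 -.057
```

```text
clock: 7.95
position: [0.5187, -0.1508, 0.0826]
tool_rot: [3.141, -0.001, -0.057]
force: [-0.2, 0.1, 0.7]
grip_width: 0.0352
finger_force: 40.1
t 7.95 pos [ 0.5187 -0.1508  0.0826] rpy [ 3.141e+00 -1.000e-03 -5.700e-02] q [ 0.23  0.73 -0.07  1.96  0.11  0.46 -1.55]
turn [ 0.    -0.001 -0.   ] shift now [-1. -1.  1.] after turn [-0.8 -0.8  1.1]
F [-0.2  0.1  0.7] grip 0.0352 40.1 tip 0.0726
```

```bash
python3 -m jog '[[[0,0,1.5,0,0,0,0.2],[0,0,0,0,0,0,0.2],[0,0,0,0,0,0,0.65],[0,0,0,0,0,0,0.65],[0,0,0,0,0,0,0.65]]]' 40
python3 -m jog '[[[0,0,-10,0,0,0,0.65],[0,0,-30,0,0,0,0.65],[0,0,-40,0,0,0,0.65],[0,0,-10,0,0,0,0.75],[-1,-20,0,0,0,0,0.75]]]' 40
python3 -m jog '[[[-2,-35,0,0,0,0,0.75],[-2,-35,0,0,0,0,0.75],[-2,-35,0,0,0,0,0.75],[-2,-35,0,0,0,0,0.75],[-2,-35,0,0,0,0,0.75]]]' 40 >/dev/null
python3 -m jog '[[[-2,-35,0,0,0,0,0.75],[-2,-35,0,0,0,0,0.75],[-2,-35,0,0,0,0,0.75],[-2,-35,0,0,0,0,0.75],[-3,-35,0,0,0,0,0.75]]]' 40 >/dev/null
python3 -m jog '[[[-2,-13,0,0,0,0,0.75],[0,0,0,0,0,0,0.75],[0,0,0,0,0,0,0.75]]]' 40
python3 go.py .515 .233 .086 -.06
cat > look2.py <<'E'
from fit import *
p=bot.grab_frame("side")
for nm in("short","chipped"):print(nm,[(np.round(d["xyz"],3),round(d["conf"],2)) for d in bot.spot_point(nm,p)])
E
python3 look2.py
```

```text
clock: 8.45
position: [0.5184, -0.1508, 0.0804]
tool_rot: [-3.142, 0.0, -0.057]
force: [-0.5, 0.0, -0.4]
grip_width: 0.0557
finger_force: 0.0
clock: 8.95
position: [0.5191, -0.133, 0.1729]
tool_rot: [3.14, -0.004, -0.061]
force: [0.6, 0.5, 0.0]
grip_width: 0.0639
finger_force: 0.0
clock: 10.25
position: [0.5164, 0.2319, 0.1705]
tool_rot: [3.141, 0.0, -0.058]
force: [0.4, -0.2, -0.2]
grip_width: 0.0639
finger_force: 0.0
t 10.25 pos [0.5164 0.2319 0.1705] rpy [ 3.141  0.    -0.058] q [-0.48  0.61 -0.07  1.86  0.06  0.68 -2.21]
turn [0.001 0.    0.002] shift now [-1. -1. 84.] after turn [-1.4 -1.  84.5]
F [ 0.4 -0.2 -0.2] grip 0.0639 0.0 tip 0.0726
short [(array([0.518, 0.23 , 0.01 ]), 0.73), (array([ 0.529, -0.15 ,  0.006]), 0.19)]
chipped [(array([ 0.374, -0.004, -0.002]), 0.98), (array([ 0.529, -0.152,  0.005]), 0.83), (array([ 0.353,  0.112, -0.003]), 0.62)]
```

The chipped bar lies on the crate floor (z 0.005). Now the short bar.

```bash
python3 -m jog '[[[-1,-1,30,0,0,0,0.75],[0,0,25,0,0,0,0.75],[0,0,20,0,0,0,0.75],[0,0,9,0,0,0,0.75],[0,0,0,0,0,0,0.75]]]' 40
python3 -m jog '[[[0,0,0,0,0,0,0.2],[0,0,0,0,0,0,0.2],[0,0,0,0,0,0,0.2],[0,0,0,0,0,0,0.2],[0,0,0,0,0,0,0.2]]]' 40
python3 -m jog '[[[0,0,-10,0,0,0,0.2],[0,0,-20,0,0,0,0.2],[0,0,-30,0,0,0,0.2],[0,0,-25,0,0,0,0.2],[0,0,0,0,0,0,0.2]]]' 40
python3 go.py .63 -.156 .17 -.057
```

```text
clock: 10.9
position: [0.5152, 0.2331, 0.0857]
tool_rot: [3.141, 0.001, -0.058]
force: [0.6, -0.0, 0.9]
grip_width: 0.0641
finger_force: 0.0
clock: 11.4
position: [0.5159, 0.2341, 0.0876]
tool_rot: [-3.141, -0.002, -0.057]
force: [-0.5, -0.8, 5.6]
grip_width: 0.0353
finger_force: 40.5
clock: 11.9
position: [0.5167, 0.2346, 0.1756]
tool_rot: [-3.139, -0.005, -0.058]
force: [0.6, -0.7, -0.9]
grip_width: 0.0354
finger_force: 40.0
t 11.9 pos [0.5167 0.2346 0.1756] rpy [-3.139 -0.005 -0.058] q [-0.48  0.6  -0.07  1.86  0.06  0.68 -2.21]
turn [-0.003 -0.005 -0.001] shift now [136. 383.   5.] after turn [135.3 383.5   5.6]
F [ 0.6 -0.7 -0.9] grip 0.0354 40.0 tip 0.0726
```

```bash
python3 -m jog '[[[6,20,0,0,0,0,0.2],[12,33,0,0,0,0,0.2],[12,33,0,0,0,0,0.2],[12,33,0,0,0,0,0.2],[12,33,0,0,0,0,0.2]]]' 40 >/dev/null
python3 -m jog '[[[12,33,0,0,0,0,0.2],[12,33,0,0,0,0,0.2],[12,33,0,0,0,0,0.2],[12,33,0,0,0,0,0.2],[12,33,0,0,0,0,0.2]]]' 40 >/dev/null
python3 -m jog '[[[12,33,0,0,0,0,0.2],[10,33,0,0,0,0,0.2],[0,0,0,0,0,0,0.2],[0,0,0,0,0,0,0.2]]]' 40
python3 go.py .63 -.156 .084 -.057
```

```text
clock: 13.3
position: [0.629, -0.1568, 0.1714]
tool_rot: [-3.142, 0.0, -0.059]
force: [0.1, 0.8, -0.3]
grip_width: 0.0351
finger_force: 40.1
t 13.3 pos [ 0.629  -0.1568  0.1714] rpy [-3.142  0.    -0.059] q [ 0.21  0.71 -0.08  1.63  0.08  0.8  -1.54]
turn [-0.     0.    -0.002] shift now [ 1. -1. 87.] after turn [ 1.  -0.9 87.4]
F [ 0.1  0.8 -0.3] grip 0.0351 40.1 tip 0.0726
```

```bash
python3 -m jog '[[[0,0,25,0,0,0,0.2],[0,0,25,0,0,0,0.2],[0,0,22,0,0,0,0.2],[0,0,10,0,0,0,0.2],[0,0,4,0,0,0,0.2]]]' 40 >/dev/null
python3 -m jog '[[[0,0,1,0,0,0,0.2],[0,0,1,0,0,0,0.2],[0,0,0,0,0,0,0.2]]]' 40
python3 -m jog '[[[0,0,1,0,0,0,0.2],[0,0,0,0,0,0,0.2]]]' 40
```

```text
clock: 14.1
position: [0.6296, -0.1562, 0.0842]
tool_rot: [3.141, -0.001, -0.057]
force: [-0.5, -0.0, 0.5]
grip_width: 0.0356
finger_force: 40.1
clock: 14.3
position: [0.6297, -0.1563, 0.0836]
tool_rot: [3.141, -0.001, -0.057]
force: [-4.4, 1.1, 13.0]
grip_width: 0.0352
finger_force: 41.7
```

Contact at 13 N, so the bar is on the floor. I'll release it, lift, withdraw and check.

```bash
python3 -m jog '[[[0,0,-0.5,0,0,0,0.2],[0,0,0,0,0,0,0.65],[0,0,0,0,0,0,0.65],[0,0,0,0,0,0,0.65]]]' 40
python3 -m jog '[[[0,0,-10,0,0,0,0.65],[0,0,-30,0,0,0,0.65],[0,0,-40,0,0,0,0.65],[0,0,-40,0,0,0,0.65],[0,20,0,0,0,0,0.65]]]' 40 >/dev/null
python3 -m jog '[[[-10,45,0,0,0,0,0.65],[-10,45,0,0,0,0,0.65],[-10,45,0,0,0,0,0.65],[-10,45,0,0,0,0,0.65],[-10,45,0,0,0,0,0.65]]]' 40
python3 -m jog '[[[0,0,0,0,0,0,0.65],[0,0,0,0,0,0,0.65]]]' 40 >/dev/null
python3 look2.py
python3 - <<'E'
from workcell import bot
import cv2,numpy as np
a=bot.grab_frame("top")["img"][80:280,180:480,::-1];b=bot.grab_frame("side")["img"][120:320,250:530,::-1]
cv2.imwrite("pics/end.png",cv2.resize(np.hstack([a,b]),(800,276),interpolation=cv2.INTER_CUBIC))
E
```

```text
clock: 14.7
position: [0.6292, -0.1562, 0.0829]
tool_rot: [-3.142, 0.0, -0.057]
force: [-0.5, -0.2, 0.0]
grip_width: 0.0554
finger_force: 0.0
clock: 15.7
position: [0.5646, -0.3997, 0.2038]
tool_rot: [3.141, -0.001, -0.057]
force: [0.9, -0.6, 0.7]
grip_width: 0.0554
finger_force: 0.0
short [(array([ 0.634, -0.159,  0.002]), 0.64)]
chipped [(array([0.36 , 0.276, 0.003]), 0.85), (array([ 0.373, -0.002, -0.003]), 0.81), (array([ 0.528, -0.153,  0.005]), 0.66), (array([0.354, 0.111, 0.   ]), 0.6)]
```

View pics/end.png

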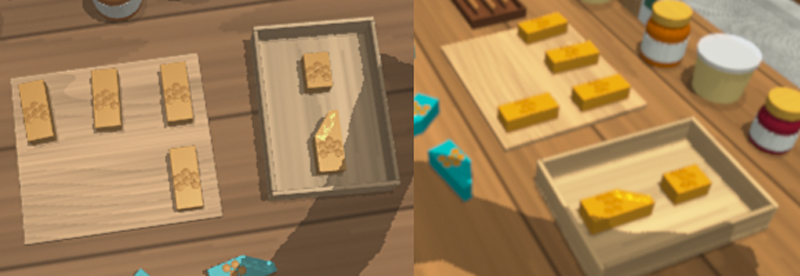

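The picture shows the short bar (318,70) and the chipped bar (330,142) flat in the crate, and the four whole bars still on the board.

```bash
python3 -c "
from workcell import bot
print(bot.job_done())"
```

```text
the job is handed in; nothing more can be done
None
```

The chipped and short bars lie flat on the crate floor, the four whole bars are still on the board, and I handed the job in after about 16 s; the hand-in returned no verdict.

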